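# Lid-switch check on a slide reader

## Task

Check the slide reader's lid switch: first raise the readout's stiff fold-up display until it is in line with the pointer set beside it, and let go of it so that it stays there. Then take hold of the reader's spring-loaded cover with the fingers, lift it until it is in line with its own pointer, and keep holding it still there: finish while holding the cover, do not let go. Leave both pointers as they are set and everything else on the bench where it stands.

Things in the scene. Friction and masses are not known exactly. Their poses are not given: they have to be found in the camera images.
- readout: Readout unit: low grey box 49 mm tall with a dark display folded over its top, hinged at the far edge on a stiff friction hinge: it stays where left, takes about 5 N at the grip to raise, starts almost flat. Fixed to the bench; 200 x 200 mm. Origin: centre of its underside. Its x axis points from its front (robot side) to its hinge side, y to its left, z up.
- display (a joint): hinge angle of the display: 0 lying flat, grows as its front edge rises, up to 1.4. The display is a slab 12 mm thick, 196 mm wide, reaching 175 mm from the hinge line.
- display_hinge (a point): middle of the display's hinge line, at (85, 0, 58) mm in the readout's frame. The line runs along the readout's y axis.
- display_grip (a point): centre of the steel barrel on the display's upper face, 28 mm in diameter, 20 mm long along the hinge direction, on a narrow neck. Pinched by its two flat ends from above, it can turn between the fingers as the display rises. Point: 140 mm from the hinge line along the display, 36 mm above its mid-plane, at mid-width. Axes: the display's, equal to the readout's when flat.
- display_index (a joint): set angle of the steel pointer beside the display: the display is in line with the pointer when both joints have the same value. It is between 0.5 and 0.9 and stays as set (stiff, and not to be pushed).
- display_index_tip (a point): middle of the round black end of that pointer, a bar 10 mm deep on the right cheek of the readout, 112 mm right of mid-width, turning about the display's hinge line. This point is 165 mm from that line, in the plane that the display's mid-plane must reach. Axes: the pointer's (x along it, towards the hinge). A thin scale arc stands beside it.
- reader: Slide reader: off-white box 80 mm tall, shut by an off-white cover hinged at the far edge. A spring pulls the cover shut (4 to 7 N at the grip, growing with the angle); let go, it snaps shut. It starts shut. Fixed to the bench; 200 x 200 mm. Origin: centre of its underside. Its x axis points from its front (robot side) to its hinge side, y to its left, z up.
- cover (a joint): hinge angle of the cover: 0 lying flat, grows as its front edge rises, up to 1.4. The cover is a slab 12 mm thick, 196 mm wide, reaching 185 mm from the hinge line.
- cover_hinge (a point): middle of the cover's hinge line, at (85, 0, 88) mm in the reader's frame. The line runs along the reader's y axis.
- cover_grip (a point): in the black upright fin on the cover's upper face, 16 mm thick (along the hinge direction), 28 mm long, 46 mm tall. Pinched by its two wide sides from above, it can turn between the fingers as the cover rises. Point: 140 mm from the hinge line along the cover, 36 mm above its mid-plane, at mid-width. Axes: the cover's, equal to the reader's when flat.
- cover_index (a joint): set angle of the steel pointer beside the cover: the cover is in line with the pointer when both joints have the same value. It is between 0.5 and 0.9 and stays as set (stiff, and not to be pushed).
- cover_index_tip (a point): middle of the round black end of that pointer, a bar 10 mm deep on the right cheek of the reader, 112 mm right of mid-width, turning about the cover's hinge line. This point is 165 mm from that line, in the plane that the cover's mid-plane must reach. Axes: the pointer's (x along it, towards the hinge). A thin scale arc stands beside it.
- dropper: White plastic dropper bottle, 28 mm across, 70 mm tall, standing between the two units. Loose; leave it where it is. Origin: centre of its underside.
- slidebox: Cardboard slide box 90 x 65 x 35 mm, near the robot. Loose; leave it where it is. Origin: centre of its underside.
- tuberack: Blue rack of capped tubes, 90 x 180 mm, 106 mm tall, at the left. Loose; leave it where it is. Origin: centre of its underside.
- jar: Glass jar with a steel lid, 90 mm across, 120 mm tall, at the back. Loose; leave it where it is. Origin: centre of its underside.
- stain: Amber stain bottle, 40 mm across, 100 mm tall, at the back. Loose; leave it where it is. Origin: centre of its underside.
- dish: Shallow steel dish, 90 mm across, 18 mm tall, at the right. Loose; leave it where it is. Origin: centre of its underside.

How it is judged (in metres and radians):
On the way, in this order (a step that is already met when the one before it is completed fails the run):
1. display raised in line with its pointer and let go (angle between the x axis of display_grip and the x axis of display_index_tip, either way round below 0.09 rad and contact force between the fingers and display below 0.1 N), for 0.3 s.
2. sprung cover lifted in line with its pointer, held in the fingers (angle between the x axis of cover_grip and the x axis of cover_index_tip, either way round below 0.09 rad and contact force between the fingers and cover above 1 N), for 0.3 s.
At the end, for the whole second after the job is handed in: The robot's fingers hold the sprung cover still, within 0.09 rad (5 degrees) of its pointer, and the display, touched by nothing, stands within 0.09 rad of its own pointer (all of step 2 and velocity of joint cover between -0.1 and 0.1 rad/s and angle between the x axis of display_grip and the x axis of display_index_tip, either way round below 0.09 rad and contact force between anything else and display below 0.1 N); the arm keeps its last pose, push and grip.
It fails at once if a bystander is shifted by more than 40 mm (distance of any of dropper, slidebox, tuberack, jar, stain, dish from where it was at the start of the episode above 0.04 m).
It fails at once if a pointer is moved by more than 8 mm (distance of any of display_index_tip, cover_index_tip from where it was at the start of the episode above 0.008 m).
It also fails if it takes over 51 s, if anything falls off the work surface, if the arm or the gripper's body presses on something with over 40 N, if the wrist force passes 120 N, or if a joint passes its speed limit or range.

## Robot

A 6-joint arm with a two-finger parallel gripper is mounted at the origin on the work surface. World frame = base frame: x ahead of the robot, y to its left, z up, the work surface at z = 0. Lengths are in mm, angles in rad, forces in N, time in s.
With the tool pointing down it reaches from about 275 to 875 mm from the base axis. Payload 12.5 kg.
Tool frame: the origin (TCP) lies on the mounting face of the last link; the fingertips stand r.nose_length ahead of it and the grasp point (between the pads) lies 155 mm ahead of it (r.nose_length is the distance from the TCP to the fingertips, in mm); z points along the fingers, x is the direction in which the jaws open and shut, and the axes are right-handed (so a half turn about z gives the same grasp; the last joint's range is limited). The gripper opens to 85 mm and grips with 20 to 120 N. Pads are 22 mm wide; open, the fingers measure 114 mm over their backs; the gripper's body (76 mm by 85 mm) begins 54 mm behind the grasp point. The pads swing forward as they close: fully open they stand 13 mm farther back than shut.
Start: joints at [1.258, 0.351, 1.652, -0, 1.139, -0.085], TCP at [124.178, 535.785, 404.69] pointing down, gripper open.
Joint ranges: [-2.75, 2.75], [-0.79, 2.1], [0.01, 2.65], [-1.57, 4.71], [0.07, 3.14], [-2.87, 2.87]. Speed limits (rad/s): [2.22, 2.22, 2.79, 3.14, 3.14, 3.14].

## Interface

Orientations are given as a unit quaternion [x, y, z, w].
In Python, from workcell import r, vision gives the robot as it stands.
- The arm moves only by the shell command python3 -m creep 'ROWS' [OPENING]. ROWS is JSON, a list that holds one entry, the list of rows, each a list of 4 numbers: the shift along the tool's x, y, z in mm, then the turn about the tool's z in rad. A call has 1 to 12 rows; each row is the pose to reach, as a shift and turn from the pose commanded when the call began, along the tool's axes at that moment; what a row does not reach only later rows make up. A row lasts 1/12 s, in which the tool goes at most 41.7 mm and 7.16 degrees, less where a joint would pass 70% of its speed; a pose out of reach is approached as far as the arm can. A call with a gripper value outside its range is refused whole. OPENING is the opening, from -1 (shut) to 1 (fully open), so that 0 is half open, set as the call begins (- or left out, the last holds). The fingers move at their own pace and stop on an object; the grip force is fixed at half the most. Time passes only in rows, so rows that repeat a pose let the fingers close. It gives the time, the measured TCP pose, the force and the opening at its end, in the units of the state.
- r.get_obs(): the state, without advancing time (a new reading comes with each control period).
- vision.camera(name): name is "side" or "top" or "wrist"; returns a dict with "color" (420x560x3 uint8, blue, green, red), "camera_matrix" (3x3 intrinsics, pixels), "k1" (the pictures are not rectified: a ray, as slopes to the right and down, at radius r is drawn at 1 + k1 r^2 times it, then the intrinsics apply), "eye" and "attitude" of the camera in the world. Camera axes: x right, y up, looking along -z (the intrinsics and any distortion apply to the point x, -y, -z); pixel columns grow to the right and rows downward; lengths in mm; the calibration is good to about 2 mm. A picture is of the moment at which its call begins. There is no depth.
- r.close_job(): hands the job in, once; it reports no verdict.
Trained networks look in a picture, given as the dict that the camera call returned (one of the last four; its "shot" number tells which), for a name from the list of things; names that differ only in an ending like _2 or _b are one class to them, and where a whole thing is asked for, a point or a joint stands for the part that bears it (a point fixed in the world has none). Each returns a list of dicts, best first, with "p" (0 to 1); they miss things now and then, are a little off and sometimes report something else, mostly with a low value. They report only what shows in the picture. A call takes as long as a camera call.
- vision.trace(picture, target): "pixels" (420x560 bool, what is visible of it) and "box" ([left, top, right, bottom] in pixels, round what is visible of it).
- vision.pinpoint(picture, target): "location" ([column, row] in pixels: a listed point, or the origin of a listed thing).
The state is a dict: "time": time; "q": joint angles; "joint_velocities": joint speeds; "joint_efforts": joint torques, N m; "tcp_pos": TCP position; "tcp_rot": TCP orientation; "wrist_force": force on the tool from outside, world axes, zero at the start; "ft_torque": the same for the moment, N m; "opening": opening from 0.0 (shut) to 1.0 (fully open).
Only numpy, scipy, OpenCV 4.12 (cv2) and the standard library are available. Lean on these libraries where they do the work, as an engineer would, in place of code of your own. Each camera call takes 0.05 s, during which the arm holds its last target. There are 200 camera calls.

## Working session

There is one attempt and no reset: what is moved stays moved. The work goes in short steps, Python scripts to look and compute and a shell command to move; the robot and the scene stay as the last step left them, time stands still between calls to the robot, and variables do not carry over. Pictures are saved under pics/ and viewed, about 8 in all and at most 12, crops included, and the job is handed in when it is done.

```bash
ls; mkdir -p pics
cat > h.py <<'E'
import numpy as np, cv2
from scipy.spatial.transform import Rotation as R
from workcell import r, vision
def rot(a):
    a=np.array(a,float); return R.from_quat(a).as_matrix() if a.size==4 else a.reshape(3,3)
def ray(c,px):
    K=np.array(c["camera_matrix"]);d=(np.array(px,float)-K[:2,2])/[K[0,0],K[1,1]]
    u=d.copy()
    for _ in range(20): u=d/(1+c["k1"]*(u@u))
    v=rot(c["attitude"])@np.array([u[0],-u[1],-1]); return np.array(c["eye"],float),v/np.linalg.norm(v)
def proj(c,P):
    p=rot(c["attitude"]).T@(np.array(P,float)-c["eye"]);s=np.array([p[0],-p[1]])/-p[2]
    s=s*(1+c["k1"]*(s@s));K=np.array(c["camera_matrix"]);return s*[K[0,0],K[1,1]]+K[:2,2]
def atz(c,px,z):
    e,v=ray(c,px);return e+v*(z-e[2])/v[2]
E
python3 - <<'E'
from h import *
print(r.get_obs()["tcp_rot"],r.nose_length)
ims=[]
for n in("side","top","wrist"):
    c=vision.camera(n);cv2.imwrite(f"pics/{n}0.png",c["color"]);print(n,c["eye"],c["attitude"],c["camera_matrix"],c["k1"])
    for t in("readout","reader","display_hinge","display_grip","display_index_tip","cover_hinge","cover_grip","cover_index_tip","dropper","tuberack","jar","dish"):
        print(t,[(np.round(d["location"],1),round(d["p"],2),np.round(ray(c,d["location"])[1],3)) for d in vision.pinpoint(c,t)[:2]])
E
```

```text
pics
[ 7.82877567e-01  6.22175522e-01 -4.79550185e-04  3.23731005e-04] 173.4
side [ -92.85125431 -718.07653063  822.94969383] [ 0.42885189 -0.16904036 -0.33751361  0.82072893] [[424.33153932   0.         276.50413189]
 [  0.         424.33153932 206.41460444]
 [  0.           0.           1.        ]] 0.0359274469325829
readout [(array([322.5, 285.4]), 0.82, array([ 0.556,  0.429, -0.712]))]
reader [(array([231.8, 209.6]), 0.79, array([ 0.486,  0.657, -0.577])), (array([321.2, 282.8]), 0.63, array([ 0.557,  0.434, -0.708]))]
display_hinge [(array([338.5, 252.2]), 0.7, array([ 0.617,  0.437, -0.654]))]
display_grip [(array([315.3, 264.9]), 0.61, array([ 0.568,  0.464, -0.68 ]))]
display_index_tip [(array([244.9, 170. ]), 0.72, array([ 0.545,  0.672, -0.501])), (array([353.7, 271.9]), 0.69, array([ 0.617,  0.39 , -0.684]))]
cover_hinge [(array([242.9, 170.9]), 0.88, array([ 0.541,  0.675, -0.502]))]
cover_grip [(array([213.3, 181.5]), 0.76, array([ 0.478,  0.709, -0.519]))]
cover_index_tip [(array([246. , 172.4]), 0.54, array([ 0.545,  0.669, -0.506]))]
dropper [(array([253.1, 252.5]),
[... 1301 characters left out ...]
.001, -0.995]))]
tuberack [(array([141.1, 226.4]), 0.96, array([ 0.08 ,  0.334, -0.939]))]
jar [(array([267.9, 144.3]), 0.84, array([ 0.288,  0.027, -0.957])), (array([213.3, 199.8]), 0.55, array([ 0.149,  0.166, -0.975]))]
dish [(array([420.9, 228. ]), 0.84, array([ 0.071, -0.344, -0.936]))]
wrist [ 49.66983822 553.01728512 372.57796576] [-0.11846496 -0.09399618  0.61481673  0.77403563] [[310.79520133   0.         279.61639354]
 [  0.         310.79520133 207.97371849]
 [  0.           0.           1.        ]] -0.016999300700418548
readout []
reader []
display_hinge []
display_grip []
display_index_tip []
cover_hinge []
cover_grip []
cover_index_tip []
dropper []
tuberack []
jar []
dish []
```

View pics/side0.png

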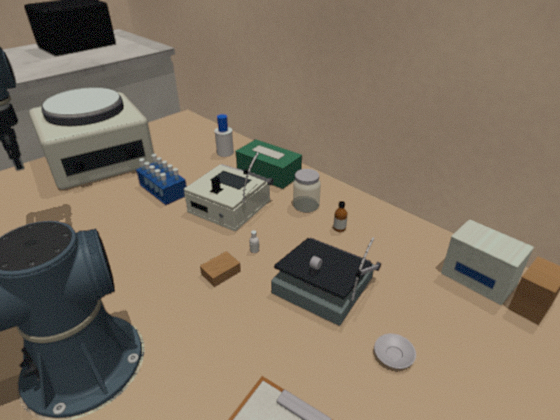

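View pics/top0.png

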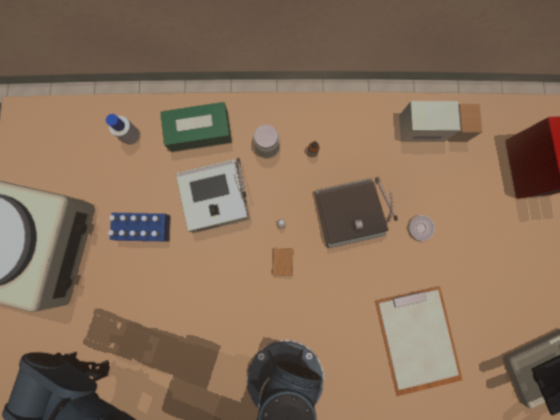

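Run:
```python
from h import *
s=vision.camera("side");t=vision.camera("top")
for n,(g,h,zg,zh,ub) in {"readout":("display_grip","display_hinge",94,58,"display"),"reader":("cover_grip","cover_hinge",124,88,"cover")}.items():
    for c in(s,t):
        for k,z in((g,zg),(h,zh),(n,0)):
            d=vision.pinpoint(c,k)
            if d: print(n,k,np.round(atz(c,d[0]["location"],z)),round(d[0]["p"],2))
        for k in (n,ub,ub+"_index"):
            d=vision.trace(c,k)
            if d: print(k,d[0]["box"],round(d[0]["p"],2))
def crop(c,x,y,w,h,f): return cv2.resize(c["color"][y:y+h,x:x+w],None,fx=f,fy=f,interpolation=cv2.INTER_CUBIC)
A=crop(s,180,140,100,90,4);B=crop(s,265,230,125,90,3.2);B=cv2.resize(B,(400,288))
C=crop(t,170,150,90,90,3);D=crop(t,305,170,110,90,3)
im=np.zeros((600,800,3),np.uint8)
im[:300,:400]=cv2.resize(A,(400,300)) if 0 else A[:300]
im[:288,400:]=B;im[305:575,:270]=C;im[305:575,400:730]=D
cv2.imwrite("pics/comp.png",im)
```

```text
readout display_grip [ 518. -220.   94.] 0.91
readout display_hinge [ 634. -202.   58.] 0.74
readout readout [ 554. -225.   -0.] 0.65
display [272.9, 240.9, 371.4, 297.5] 0.62
display_index [355.5, 262.3, 378.0, 278.2] 0.66
readout display_grip [ 508. -236.   94.] 0.93
readout display_hinge [ 640. -212.   58.] 0.69
readout readout [ 552. -234.    0.] 0.68
readout [314.7, 175.5, 397.1, 250.3] 0.78
display [318.3, 183.6, 388.8, 241.8] 0.89
display_index [374.6, 176.7, 385.6, 200.4] 0.54
reader cover_hinge [712. 278.  88.] 0.86
reader reader [600. 224.   0.] 0.91
reader [186.0, 167.5, 272.2, 231.5] 0.71
cover [182.1, 164.4, 265.7, 207.7] 0.92
cover_index [244.9, 168.2, 274.2, 184.2] 0.46
reader cover_grip [756.  52. 124.] 0.41
reader cover_hinge [686. 260.  88.] 0.62
reader reader [606. 239.   0.] 0.96
reader [175.4, 158.5, 249.5, 235.6] 0.59
cover [178.5, 162.9, 246.4, 233.3] 0.67
cover_index [177.6, 160.5, 248.1, 233.7] 0.61
```

View pics/comp.png

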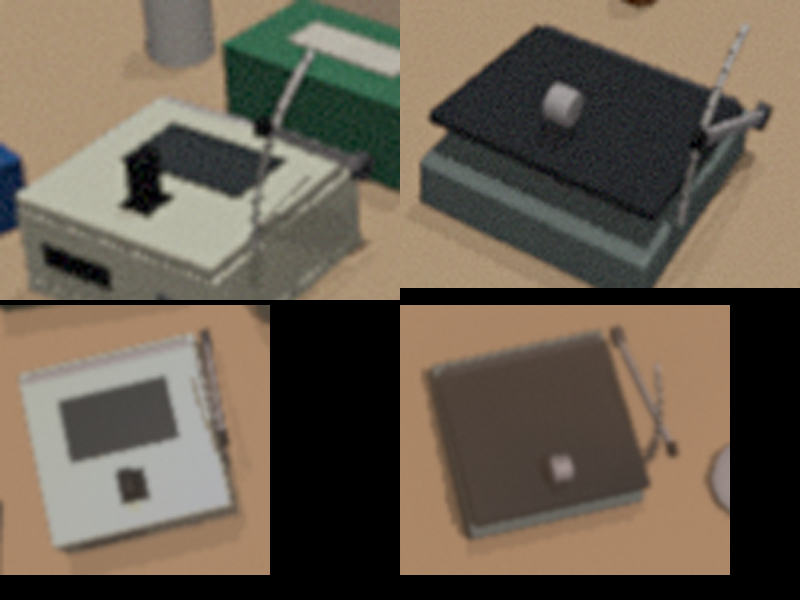

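```bash
cat > fit.py <<'E'
from h import *
from scipy.optimize import least_squares
s=vision.camera("side");t=vision.camera("top")
U={"readout":(58,175,dict(
  s=dict(fl=(310.3,238.75),nl=(275,266.9),nr=(344.7,296.6),grip=(316,263.5),tip=(358.8,272.2),piv=(379,265.3)),
  t=dict(fl=(315,191.7),fr=(373.3,180),nr=(386,230.7),nl=(328,244),grip=(358,224.2),tip=(395.7,218),piv=(377.3,180)))),
 "reader":(88,185,dict(
  s=dict(nl=(185,189.25),nr=(233.25,208),grip=(215.5,183),tip=(245.5,171.75)),
  t=dict(nr=(247,218),nl=(188,229.5),grip=(212.5,210.5),tip=(244,195))))}
def model(p,zh,L,k):
    x,y,yaw,a,i=p
    Rz=R.from_euler("z",yaw); H=np.array([x,y,0])+Rz.apply([85,0,zh])
    def on(a,v): return H+Rz.apply(R.from_euler("y",a).apply(v))
    return {"fl":lambda:on(a,[0,98,6]),"fr":lambda:on(a,[0,-98,6]),"nl":lambda:on(a,[-L,98,6]),"nr":lambda:on(a,[-L,-98,6]),
     "grip":lambda:on(a,[-140,0,36]),"tip":lambda:on(i,[-165,-112,0]),"piv":lambda:on(0,[0,-112,0])}[k]()
if __name__=="__main__":
  for n,(zh,L,obs) in U.items():
    keys=[(c,k,px) for c,d in((s,obs["s"]),(t,obs["t"])) for k,px in d.items()]
    f=lambda p:np.concatenate([(proj(c,model(p,zh,L,k))-px)*(.4 if k in("fl","fr","piv") else 1) for c,k,px in keys]+[[30*p[3]*(n=="reader")]])
    p0=[555,-230,.2,.05,.7] if n=="readout" else [605,235,.2,0,.7]
    q=least_squares(f,p0,loss="soft_l1")
    print(n,np.round(q.x,3).tolist(),"grip",np.round(model(q.x,zh,L,"grip")),"tip",np.round(model(q.x,zh,L,"tip")))
    for c,k,px in keys: print(k,np.round(proj(c,model(q.x,zh,L,k))-px,1),end=" ")
    print()
E
python3 fit.py
```

```text
readout [552.027, -222.695, 0.203, 0.142, 0.577] grip [ 505. -232.  113.] tip [ 522. -343.  148.]
fl [-1.6 -2.3] nl [-1.1 -1.6] nr [-0.2  1.1] grip [0.1 0.4] tip [0.2 0.3] piv [-0.5  1.2] fl [1.4 0.7] fr [-0.1  0.5] nr [ 1.8 -0.3] nl [ 1.  -0.8] grip [-0.7  0.1] tip [-1.  -0.7] piv [-0.5  0.2] 
reader [607.839, 236.396, 0.208, -0.017, 0.682] grip [553. 225. 122.] tip [589. 118. 192.]
nl [-0.6 -0.3] nr [-0.7  0.2] grip [0.6 0.4] tip [0.5 0.2] nr [-0.3 -0.2] nl [-0.9  1.2] grip [ 0.2 -0.8] tip [ 0.7 -0.3]
```

```bash
cat > go.py <<'E'
import sys
from h import *
def go(x,y,z,yaw):
    o=r.get_obs();M=rot(o["tcp_rot"]);d=M.T@(np.array([x,y,z])-o["tcp_pos"])
    a=np.arctan2(M[1,0],M[0,0]);t=(-(yaw+np.pi/2-a)+np.pi/2)%np.pi-np.pi/2
    print("tool shift",np.round(d,1),"turn",round(t,3),"t",o["time"],"F",np.round(o["wrist_force"],1),"op",o["opening"])
if __name__=="__main__": go(*map(float,sys.argv[1:]))
E
python3 go.py 505 -232 335 .203
```

```text
tool shift [-661.9  544.4   69.7] turn -0.431 t 3.35 F [-0.3  0.4 -0.1] op 1.000184423467064
```

```bash
python3 -m creep '[[[-662,544,40,-0.43],[-662,544,40,-0.43],[-662,544,40,-0.43],[-662,544,40,-0.43],[-662,544,40,-0.43],[-662,544,40,-0.43],[-662,544,40,-0.43],[-662,544,40,-0.43],[-662,544,40,-0.43],[-662,544,40,-0.43],[-662,544,40,-0.43],[-662,544,40,-0.43]]]' 1; python3 go.py 505 -232 335 .203
```

```text
time: 4.35
tcp_pos: [344.7, 89.4, 381.9]
tcp_rot: [0.632, 0.775, 0.0, 0.0]
wrist_force: [1.0, 1.0, 0.3]
opening: 1.002
tool shift [-347.1   92.4   47. ] turn -0.001 t 4.35 F [1.  1.  0.3] op 1.0019318779411075
```

```bash
python3 -m creep '[[[-340,92,46,0],[-340,92,46,0],[-340,92,46,0],[-340,92,46,0],[-340,92,46,0],[-340,92,46,0],[-340,92,46,0],[-340,92,46,0],[-340,92,46,0],[-340,92,46,0],[-340,92,46,0]]]' 0
python3 - <<'E'
from go import *
go(505,-232,335,.203)
c=vision.camera("wrist");cv2.imwrite("pics/w1.png",c["color"])
for k in("display_grip","display_index_tip","display_hinge"): print(k,[(np.round(d["location"]),round(d["p"],2),np.round(atz(c,d["location"],148 if 'tip' in k else 113))) for d in vision.pinpoint(c,k)[:2]])
print(proj(c,[505,-232,113]),proj(c,[522,-343,148]))
E
```

```text
time: 5.27
tcp_pos: [502.8, -223.9, 335.0]
tcp_rot: [0.633, 0.774, -0.0, -0.0]
wrist_force: [-0.3, 0.6, 0.3]
opening: 0.499
tool shift [-8.4  0.5  0. ] turn -0.002 t 5.2667 F [-0.3  0.6  0.3] op 0.49882114202033134
display_grip [(array([264., 230.]), 0.88, array([ 503., -234.,  113.]))]
display_index_tip [(array([ 62., 245.]), 0.83, array([ 519., -342.,  148.]))]
display_hinge [(array([271., 338.]), 0.66, array([ 586., -214.,  113.])), (array([265., 232.]), 0.35, array([ 504., -234.,  113.]))]
[266.75513398 233.60387534] [ 60.01384678 248.3017784 ]
```

View pics/w1.png

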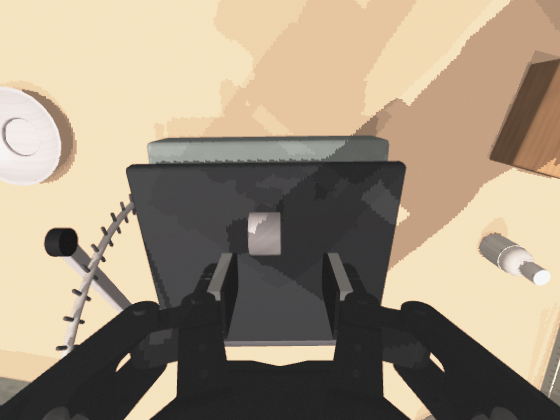

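```bash
cat > fit2.py <<'E'
from fit import *
w=vision.camera("wrist")
zh,L,obs=U["readout"]
obs["w"]=dict(nr=(129,167),nl=(404,164),grip=(264.5,232),tip=(62,243))
keys=[(c,k,px,wt) for c,n,wt in((s,"s",1),(t,"t",1),(w,"w",.7)) for k,px in obs[n].items()]
f=lambda p:np.concatenate([(proj(c,model(p,zh,L,k))-px)*(.4 if k in("fl","fr","piv") else wt) for c,k,px,wt in keys])
q=least_squares(f,[555,-230,.2,.05,.7],loss="soft_l1");p=q.x
print(np.round(p,3).tolist(),"grip",np.round(model(p,zh,L,"grip"),1))
for c,k,px,_ in keys: print(k,np.round(proj(c,model(p,zh,L,k))-px,1),end=" ")
from go import go
g=model(p,zh,L,"grip");go(g[0],g[1],g[2]+155,p[2])
for a in np.linspace(p[3],p[4]+.03,8):
    pp=p.copy();pp[3]=a;print(round(a,2),np.round(model(pp,zh,L,"grip")-g,1))
print(rot(r.get_obs()["tcp_rot"]))
E
python3 fit2.py
```

```text
[552.435, -221.998, 0.208, 0.128, 0.556] grip [ 504.2 -232.2  111.5]
fl [-2.  -2.4] nl [-1.2 -0.8] nr [-0.2  1.7] grip [-0.1  0.9] tip [-0.1  1.4] piv [-0.7  0.8] fl [1.1 0.8] fr [-0.5  0.3] nr [ 1.5 -0.5] nl [ 0.9 -0.7] grip [-0.9  0.3] tip [-1.3 -0.4] piv [-0.8 -0. ] nr [-2.   0.2] nl [0.3 1.6] grip [ 0.3 -1.5] tip [0.2 0.6] tool shift [-9.8 -0.6 69.4] turn -0.005 t 5.6167 F [ 0.5 -0.6 -0.2] op 0.4973257429961928
0.13 [0. 0. 0.]
0.19 [3.7 0.8 8.7]
0.26 [ 8.   1.7 17.1]
0.32 [12.7  2.7 25.2]
0.39 [18.   3.8 32.9]
0.45 [23.8  5.  40.3]
0.52 [30.   6.4 47.3]
0.59 [36.7  7.8 53.9]
[[-2.01631908e-01  9.79461292e-01  3.88560908e-04]
 [ 9.79461339e-01  2.01631985e-01 -1.67634737e-04]
 [-2.42538043e-04  3.46779875e-04 -9.99999910e-01]]
```

```bash
python3 -m creep '[[[-10,0,20,0],[-10,0,45,0],[-10,0,67,0],[-10,0,67,0],[-10,0,67,0]]]' 0; python3 -m creep '[[[0,0,0,0],[0,0,0,0],[0,0,0,0],[0,0,0,0],[0,0,0,0],[0,0,0,0]]]' -1
```

```text
time: 6.03
tcp_pos: [504.8, -232.6, 268.4]
tcp_rot: [0.632, 0.775, -0.0, -0.001]
wrist_force: [-0.1, 0.3, -0.1]
opening: 0.496
time: 6.53
tcp_pos: [504.9, -233.0, 269.2]
tcp_rot: [0.632, 0.775, 0.0, 0.001]
wrist_force: [-2.4, 0.8, 5.4]
opening: 0.229
```

```bash
python3 -m creep '[[[0,2,-4.5,0],[0,4,-9,0],[0,6,-13,0],[0,8,-17,0],[0,10.5,-21,0],[0,13,-25,0],[0,16,-29,0],[0,18.5,-33,0],[0,21.5,-36.5,0],[0,24.5,-40,0],[0,28,-44,0],[0,31,-47.3,0]]]'; python3 -m creep '[[[0,1.5,-1.5,0],[0,3,-3,0],[0,3,-3,0],[0,3,-3,0]]]'
cat > chk.py <<'E'
from h import *
import sys
u,part,zh,L,hx,hy,yaw=("readout","display",58,175,552.4,-222,.208) if sys.argv[1]=="d" else ("reader","cover",88,185,607.8,236.4,.208)
cs={n:vision.camera(n) for n in("side","top","wrist")}
print(np.round(r.get_obs()["tcp_pos"],1))
for n,c in cs.items():
    for k in(part+"_grip",part+"_index_tip"):
        print(n,k,[(np.round(d["location"],1),round(d["p"],2)) for d in vision.pinpoint(c,k)[:2]])
    if len(sys.argv)>2: cv2.imwrite(f"pics/{n}_{sys.argv[2]}.png",c["color"])
x0,y0,x1,y1=(265,220,395,320) if u=="readout" else (170,130,300,230)
im=np.hstack([cv2.resize(cs["side"]["color"][y0:y1,x0:x1],(520,400),interpolation=cv2.INTER_CUBIC),cv2.resize(cs["wrist"]["color"],(280,210)) if 0 else np.zeros((400,280,3),np.uint8)])
im[:210,520:]=cv2.resize(cs["wrist"]["color"],(280,210))
cv2.imwrite(f"pics/c_{sys.argv[2]}.png",im)
E
python3 chk.py d a
```

```text
time: 7.53
tcp_pos: [535.3, -226.7, 315.2]
tcp_rot: [0.632, 0.775, -0.0, -0.001]
wrist_force: [5.1, -3.7, -18.1]
opening: 0.224
time: 7.87
tcp_pos: [538.3, -225.9, 318.5]
tcp_rot: [0.632, 0.775, 0.0, -0.0]
wrist_force: [5.1, -0.7, -14.8]
opening: 0.222
[ 538.3 -225.9  318.5]
side display_grip [(array([321.4, 241. ]), 0.64), (array([321.5, 286.8]), 0.56)]
side display_index_tip [(array([357. , 270.8]), 0.42)]
top display_grip [(array([358.4, 211.1]), 0.91)]
top display_index_tip [(array([141.2, 228.9]), 0.21)]
wrist display_grip [(array([278.9, 281.2]), 0.65)]
wrist display_index_tip [(array([ 44.7, 188.5]), 0.59)]
```

View pics/c_a.png

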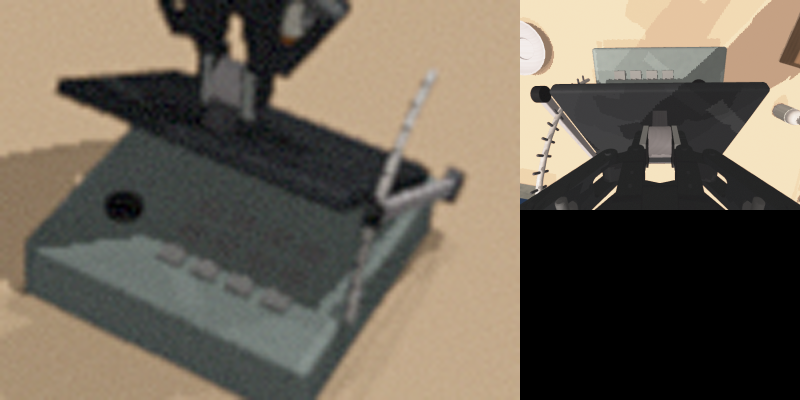

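Run:
```python
import cv2
a=cv2.imread("pics/wrist_a.png")
b=a[140:260,40:280]
cv2.imwrite("pics/w_z.png",cv2.resize(b,(800,400),interpolation=cv2.INTER_CUBIC))
```

```text
(no output)
```

View pics/w_z.png

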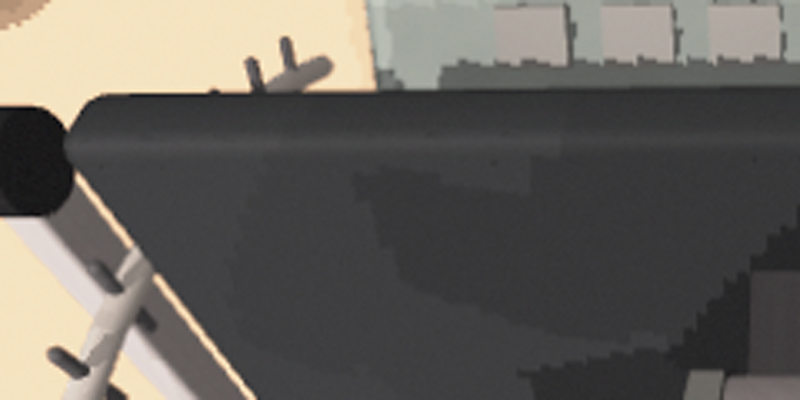

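Run:
```python
from h import *
w=vision.camera("wrist")
Rz=R.from_euler("z",.208);H=np.array([552.4,-222,0])+Rz.apply([85,0,58])
def on(a,v): return np.round(proj(w,H+Rz.apply(R.from_euler("y",a).apply(v))),1)
for a in np.arange(.48,.66,.02): print(round(a,2),"top edge",on(a,[-175,-98,6]),"bot",on(a,[-175,-98,-6]),"tip",on(a,[-165,-112,0]))
```

```text
0.48 top edge [ 69.8 166.2] bot [ 81.3 151.3] tip [ 57.5 175.1]
0.5 top edge [ 66.3 171.1] bot [ 78.  155.3] tip [ 54.2 179.4]
0.52 top edge [ 62.8 176.4] bot [ 74.6 159.6] tip [ 50.8 183.9]
0.54 top edge [ 59.3 181.9] bot [ 71.2 164.1] tip [ 47.5 188.7]
0.56 top edge [ 55.7 187.7] bot [ 67.8 169. ] tip [ 44.1 193.6]
0.58 top edge [ 52.1 193.9] bot [ 64.3 174.1] tip [ 40.7 198.9]
0.6 top edge [ 48.6 200.3] bot [ 60.8 179.5] tip [ 37.3 204.3]
0.62 top edge [ 45. 207.] bot [ 57.2 185.2] tip [ 33.9 210.1]
0.64 top edge [ 41.4 214.1] bot [ 53.7 191.2] tip [ 30.5 216. ]
0.66 top edge [ 37.8 221.5] bot [ 50.1 197.5] tip [ 27.1 222.2]
```

```bash
python3 -m creep '[[[0,0,0,0],[0,0,0,0],[0,0,0,0],[0,0,0,0],[0,0,-15,0],[0,0,-35,0],[0,0,-60,0],[0,0,-80,0],[0,0,-80,0],[0,0,-80,0]]]' 0
python3 - <<'E'
from h import *
from go import go
w=vision.camera("wrist");cv2.imwrite("pics/wd.png",w["color"])
print([(k,np.round(d["location"],1),round(d["p"],2)) for k in("display_grip","display_index_tip") for d in vision.pinpoint(w,k)[:1]])
Rz=R.from_euler("z",.208);H=np.array([552.4,-222,0])+Rz.apply([85,0,58])
def on(a,v): return np.round(proj(w,H+Rz.apply(R.from_euler("y",a).apply(v))),1)
for a in np.arange(.46,.66,.02): print(round(a,2),"top edge",on(a,[-175,-98,6]),"bot",on(a,[-175,-98,-6]),"tip",on(a,[-165,-112,0]),"grip",on(a,[-140,0,36]))
go(552,225,122+215,.208)
E
```

```text
time: 9.2
tcp_pos: [538.2, -226.1, 400.0]
tcp_rot: [0.632, 0.775, 0.0, 0.001]
wrist_force: [-0.1, 0.5, 0.0]
opening: 0.5
[('display_grip', array([279.3, 218.6]), 0.69), ('display_index_tip', array([127.3, 161.3]), 0.79)]
0.46 top edge [145.3 143.3] bot [150.3 134.6] tip [133.4 150.6] grip [281.6 206.4]
0.48 top edge [143.8 146.1] bot [148.8 137. ] tip [131.9 153.1] grip [281.6 209.8]
0.5 top edge [142.4 149.1] bot [147.4 139.5] tip [130.5 155.7] grip [281.6 213.3]
0.52 top edge [140.9 152.3] bot [145.9 142.1] tip [129.  158.4] grip [281.7 216.9]
0.54 top edge [139.5 155.6] bot [144.5 144.9] tip [127.5 161.3] grip [281.7 220.6]
0.56 top edge [138. 159.] bot [143.  147.8] tip [126.1 164.3] grip [281.7 224.3]
0.58 top edge [136.6 162.6] bot [141.5 150.9] tip [124.6 167.4] grip [281.8 228.1]
0.6 top edge [135.1 166.3] bot [140.1 154.1] tip [123.2 170.7] grip [281.8 232. ]
0.62 top edge [133.7 170.2] bot [138.6 157.5] tip [121.7 174.1] grip [281.8 236. ]
0.64 top edge [132.3 174.2] bot [137.2 161. ] tip [120.3 177.6] grip [281.8 240. ]
tool shift [438.9 104.4  61.2] turn -0.006 t 9.35 F [-0.  -0.1  0.7] op 0.5015231989385011
```

View pics/wd.png

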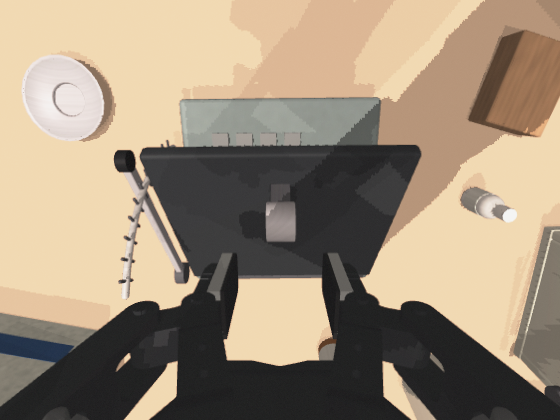

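```bash
python3 -m creep '[[[439,45,-30,0],[439,45,-30,0],[439,45,-30,0],[439,45,-30,0],[439,45,-30,0],[439,45,-30,0],[439,45,-30,0],[439,45,-30,0],[439,45,-30,0],[439,45,-30,0],[439,45,-30,0],[439,45,-30,0]]]'; python3 -m creep '[[[0,30,20,0],[0,59,50,0],[0,59,70,0],[0,59,85,0],[0,59,85,0],[0,59,85,0]]]'
python3 - <<'E'
from h import *
from go import go
go(552,225,122+215,.208)
w=vision.camera("wrist");cv2.imwrite("pics/wr.png",w["color"])
for k,z in(("cover_grip",122),("cover_index_tip",192)): print([(k,np.round(d["location"],1),round(d["p"],2),np.round(atz(w,d["location"],z))) for d in vision.pinpoint(w,k)[:2]])
E
```

```text
time: 10.35
tcp_pos: [493.3, 216.9, 428.2]
tcp_rot: [0.631, 0.776, -0.0, -0.001]
wrist_force: [0.9, -0.2, 0.2]
opening: 0.502
time: 10.85
tcp_pos: [551.9, 224.4, 343.0]
tcp_rot: [0.632, 0.775, -0.001, -0.001]
wrist_force: [-0.0, 0.8, 1.3]
opening: 0.499
tool shift [0.6 0.3 6. ] turn -0.006 t 10.85 F [-0.   0.8  1.3] op 0.4987406533758246
[('cover_grip', array([281. , 237.7]), 0.79, array([554., 226., 122.]))]
[('cover_index_tip', array([ 46.1, 320.6]), 0.76, array([587., 122., 192.]))]
```

View pics/wr.png

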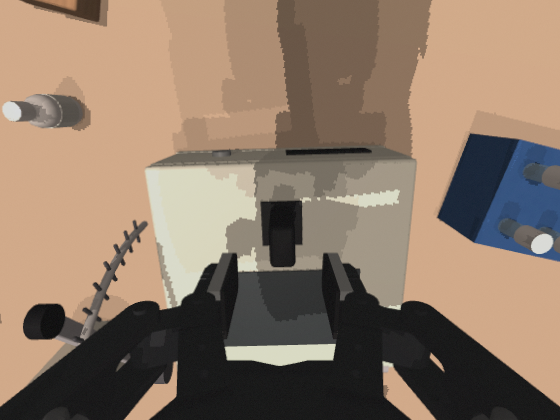

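Run:
```python
from fit import *
w=vision.camera("wrist")
zh,L,obs=U["reader"]
obs["w"]=dict(nr=(148,168),nl=(413,160),grip=(281.5,237),tip=(45.5,321))
keys=[(c,k,px,wt) for c,n,wt in((s,"s",1),(t,"t",1),(w,"w",.7)) for k,px in obs[n].items()]
f=lambda p:np.concatenate([(proj(c,model([*p[:3],0,p[3]],zh,L,k))-px)*wt for c,k,px,wt in keys])
q=least_squares(f,[605,235,.2,.7],loss="soft_l1");p=[*q.x[:3],0,q.x[3]]
print(np.round(p,3),"grip",np.round(model(p,zh,L,"grip"),1))
for c,k,px,_ in keys: print(k,np.round(proj(c,model(p,zh,L,k))-px,1),end=" ")
from go import go
g=model(p,zh,L,"grip");go(g[0],g[1],g[2]+155,p[2])
```

```text
[6.09301e+02 2.39055e+02 2.28000e-01 0.00000e+00 6.71000e-01] grip [555.7 226.6 124. ]
nl [-0.8 -1.1] nr [-0.  -1.4] grip [ 0.8 -0.7] tip [0.8 0.1] nr [-0.7 -1.5] nl [-1.2  1.1] grip [-0.5 -1.7] tip [ 0.  -1.1] nr [-6.4 -1.4] nl [ 5.1 -0.8] grip [-0.3  1.4] tip [-0.2 -0.3] tool shift [ 1.   4.  65.9] turn -0.026 t 11.15 F [-0.3 -0.1  0.2] op 0.5007863170240429
```

```bash
python3 -m creep '[[[1,3,25,-0.026],[1,3,50,-0.026],[1,3,65,-0.026],[1,3,65,-0.026],[1,3,65,-0.026]]]' 0; python3 -m creep '[[[0,0,0,0],[0,0,0,0],[0,0,0,0],[0,0,0,0],[0,0,0,0],[0,0,0,0],[0,0,0,0]]]' -1;  python3 go.py 555.7 226.6 279 .228
```

```text
time: 11.57
tcp_pos: [554.7, 226.5, 279.1]
tcp_rot: [0.622, 0.783, -0.0, -0.0]
wrist_force: [0.2, 0.2, 0.4]
opening: 0.496
time: 12.15
tcp_pos: [554.9, 226.4, 280.2]
tcp_rot: [0.622, 0.783, 0.001, 0.001]
wrist_force: [-1.9, -3.1, 7.0]
opening: 0.178
tool shift [0.  0.8 1.2] turn 0.0 t 12.15 F [-1.9 -3.1  7. ] op 0.1784113034025498
```

```bash
python3 -m creep '[[[0,2,-7,0],[0,4.3,-13.8,0],[0,7,-20.5,0],[0,10,-27,0],[0,13.2,-33.5,0],[0,17,-40,0],[0,20.8,-45.8,0],[0,25,-51.7,0],[0,29.6,-57.3,0],[0,34.4,-62.7,0],[0,39.5,-67.8,0],[0,44.8,-72.8,0]]]'; python3 -m creep '[[[0,3.5,-3,0],[0,7,-6,0],[0,7,-6,0],[0,7,-6,0],[0,7,-6,0]]]'; python3 chk.py c c
python3 - <<'E'
from h import *
w=vision.camera("wrist")
Rz=R.from_euler("z",.228);H=np.array([609.3,239,0])+Rz.apply([85,0,88])
def on(a,v): return np.round(proj(w,H+Rz.apply(R.from_euler("y",a).apply(v))),1)
for a in np.arange(.58,.78,.02): print(round(a,2),"top edge",on(a,[-185,-98,6]),on(a,[-185,98,6]),"bot",on(a,[-185,-98,-6]),"tip",on(a,[-165,-112,0]))
a=cv2.imread("pics/wrist_c.png");cv2.imwrite("pics/w_zc.png",cv2.resize(a[60:360,0:280],(560,600),interpolation=cv2.INTER_CUBIC))
E
```

```text
time: 13.15
tcp_pos: [598.5, 236.7, 351.9]
tcp_rot: [0.622, 0.783, -0.001, -0.0]
wrist_force: [-2.6, -1.3, -11.8]
opening: 0.181
time: 13.57
tcp_pos: [605.1, 238.2, 357.8]
tcp_rot: [0.622, 0.783, 0.0, 0.0]
wrist_force: [-1.3, -1.4, -10.4]
opening: 0.175
[605.1 238.2 357.7]
side cover_grip [(array([224.4, 155.2]), 0.63)]
side cover_index_tip [(array([243.2, 171.3]), 0.71)]
top cover_grip [(array([351.1, 212.4]), 0.21)]
top cover_index_tip [(array([244.4, 194.4]), 0.45), (array([347. , 187.1]), 0.19)]
wrist cover_grip [(array([280.1, 273.5]), 0.57)]
wrist cover_index_tip [(array([ 37.6, 192.7]), 0.83)]
0.58 top edge [ 46.5 147.1] [512.2 147. ] bot [ 59.3 129.6] tip [ 47.6 171.6]
0.6 top edge [ 42.5 153.2] [516.3 153.1] bot [ 55.4 134.7] tip [ 44.4 176.5]
0.62 top edge [ 38.5 159.7] [520.3 159.5] bot [ 51.5 140. ] tip [ 41.2 181.7]
0.64 top edge [ 34.4 166.5] [524.4 166.3] bot [ 47.5 145.7] tip [ 38. 187.]
0.66 top edge [ 30.3 173.6] [528.4 173.5] bot [ 43.5 151.7] tip [ 34.8 192.6]
0.68 top edge [ 26.3 181.2] [532.5 181. ] bot [ 39.4 158.1] tip [ 31.6 198.5]
0.7 top edge [ 22.2 189. ] [536.6 188.9] bot [ 35.4 164.8] tip [ 28.4 204.5]
0.72 top edge [ 18.1 197.3] [540.6 197.1] bot [ 31.3 171.9] tip [ 25.2 210.8]
0.74 top edge [ 14.1 205.9] [544.6 205.7] bot [ 27.2 179.3] tip [ 22.1 217.4]
0.76 top edge [ 10.1 214.9] [548.6 214.7] bot [ 23.2 187.1] tip [ 19.  224.2]
0.78 top edge [  6.2 224.2] [552.6 224. ] bot [ 19.1 195.3] tip [ 16.  231.2]
```

View pics/w_zc.png

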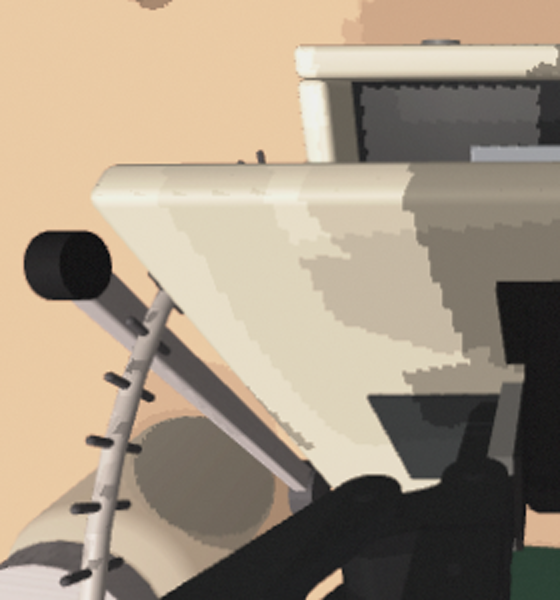

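View pics/c_c.png

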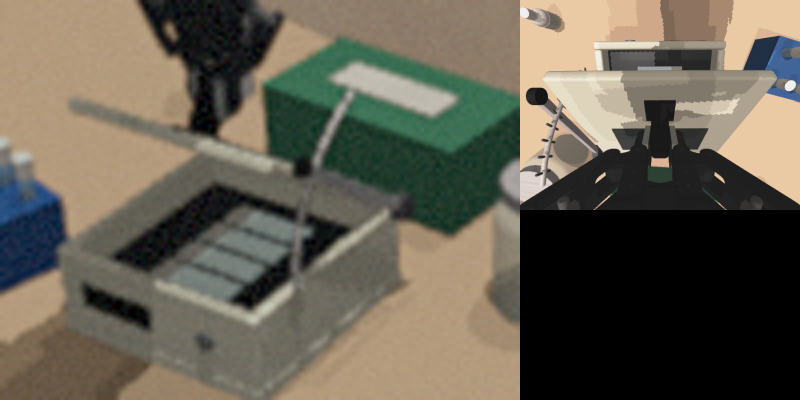

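```bash
python3 -m creep '[[[0,1,-1,0],[0,2.3,-1.8,0],[0,2.3,-1.8,0],[0,2.3,-1.8,0],[0,2.3,-1.8,0],[0,2.3,-1.8,0],[0,2.3,-1.8,0],[0,2.3,-1.8,0]]]'; python3 chk.py c e
python3 - <<'E'
import cv2,numpy as np
a=cv2.imread("pics/wrist_e.png");s=cv2.imread("pics/side_e.png")
im=np.zeros((480,800,3),np.uint8);im[:,:400]=cv2.resize(a[100:268,0:140],(400,480));im[:320,400:]=cv2.resize(s[225:325,265:390],(400,320))
cv2.imwrite("pics/fin.png",im)
E
```

```text
time: 14.73
tcp_pos: [607.2, 238.7, 359.3]
tcp_rot: [0.622, 0.783, -0.0, -0.0]
wrist_force: [-2.7, -1.0, -13.9]
opening: 0.176
[607.3 238.7 359.3]
side cover_grip [(array([220.6, 154.5]), 0.55)]
side cover_index_tip [(array([244.7, 171.7]), 0.58)]
top cover_grip [(array([311.7, 152.8]), 0.62)]
top cover_index_tip []
wrist cover_grip [(array([279.1, 272. ]), 0.83)]
wrist cover_index_tip [(array([ 37.8, 184.1]), 0.79)]
```

View pics/fin.png

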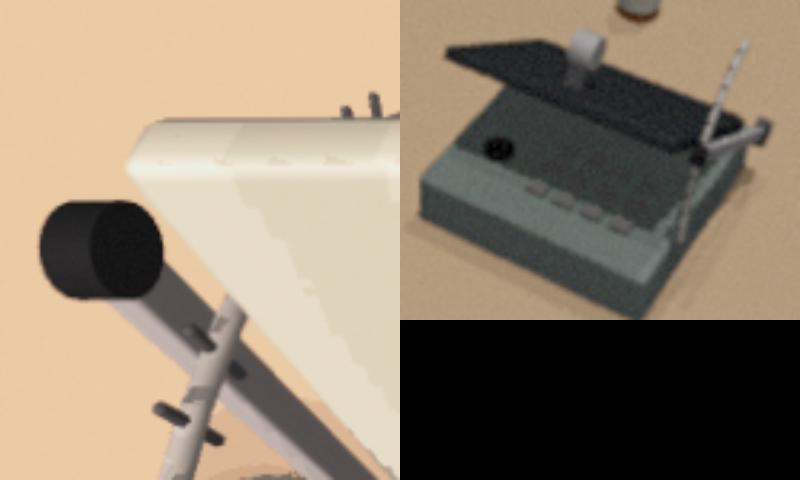

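Run:
```python
from h import *
w=vision.camera("wrist")
Rz=R.from_euler("z",.228);H=np.array([609.3,239,0])+Rz.apply([85,0,88])
def on(a,v): return np.round(proj(w,H+Rz.apply(R.from_euler("y",a).apply(v))),1)
for a in np.arange(.58,.72,.02): print(round(a,2),"top edge",on(a,[-185,-98,6]),"bot",on(a,[-185,-98,-6]),"tip",on(a,[-165,-112,0]))
print(r.get_obs()["tcp_pos"],r.get_obs()["wrist_force"])
```

```text
0.58 top edge [ 48.3 141.6] bot [ 60.9 124.5] tip [ 49.1 166.7]
0.6 top edge [ 44.3 147.5] bot [ 57.  129.4] tip [ 46.  171.5]
0.62 top edge [ 40.3 153.8] bot [ 53.2 134.6] tip [ 42.8 176.5]
0.64 top edge [ 36.3 160.5] bot [ 49.2 140.2] tip [ 39.6 181.7]
0.66 top edge [ 32.3 167.5] bot [ 45.3 146.1] tip [ 36.4 187.2]
0.68 top edge [ 28.3 174.8] bot [ 41.3 152.3] tip [ 33.3 193. ]
0.7 top edge [ 24.3 182.6] bot [ 37.3 158.8] tip [ 30.1 198.9]
0.72 top edge [ 20.3 190.6] bot [ 33.3 165.8] tip [ 27.  205.1]
[607.29570486 238.70572884 359.36539063] [ -1.53054717   0.32550888 -14.45327521]
```

```bash
python3 -c "
from h import *
print(r.close_job(), r.get_obs()['time'])"
```

```text
the job is handed in; nothing more can be done
the job is handed in; nothing more can be done
```

I raised the display into line with its pointer and let go of it, then lifted the cover by its fin into line with its own pointer. I handed the job in at about 15 s of robot time with the fingers still holding the cover.

- **Display:** after release it measured about 0.53–0.54 rad against about 0.54 for its pointer. The last side picture shows it still raised and touched by nothing.
- **Cover:** my last checks disagreed slightly. The wrist picture gave about 0.63–0.645 rad and the path of the grip about 0.675, against about 0.66 for the pointer. Both are well within the 0.09 rad tolerance.
- **Hold:** the fingers were stopped on the fin at an opening of 0.176 (about 15 mm on the 16 mm fin), and the wrist felt a downward pull of about 14 N. The tool pose held steady over the last readings.
- **Pointers and bench:** both pointers looked unmoved. I did not measure the other items again at the end, but I saw no contact with them in any picture or force reading.

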